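# Put the new bearing away under the flush shutter of the dust case

### The job

Slide the dust case's flush shutter all the way open by pressing a fingertip on it, lay the small bearing gently and flat on the floor of the well (do not drop it in), then slide the shutter fully shut over it in the same way. Press on the case firmly enough to drag the shutter but never with more than 25 N, and leave everything else on the bench where it is.

Things in the scene. Friction and masses are not known exactly. Their poses are not given: they have to be found in the camera images.
- case: Flat grey-green metal dust case fixed to the bench, 130 (its x) x 200 (its y) x 45 mm high. Origin: centre of its underside, on the bench; z up. Its top has a window, 100 mm across x (-50 to +50) and 100 along y (-88 to +12 mm), filled by the sliding shutter; from y = +12 to +100 mm it is a fixed cover plate. More than 25 N between robot and case does damage.
- window (a point): Centre of the case's window, at the height of the top of its rim (case x 0, y -38, z 45 mm); axes as the case's. The shutter, a flat bare steel plate with no handle, lies in it, its top 2 to 8 mm below the rim: this depth differs from case to case, is not measured and must be felt. It rests on felt that gives about 1 mm per 20 N. A finger slid into the window's edge presses on the case.
- shutter (a joint): How far the shutter is slid open along the case's +y, in m: 0 = fully shut, 0.068 = fully open, a stop at each end. Found up to 6 mm ajar; stays where left. Sliding takes about 6 N, passed on by friction alone (coefficient about 0.5 to 0.75), so some 15 to 20 N of pressing is right. When fully open, 34 mm of it (case y -22 to +12 mm) still shows, to be pressed for shutting.
- well_floor (a point): Centre of the part of the well's floor that is laid bare when the shutter is fully open (case x 0, y -55, z 18 mm), 27 mm below the top of the rim; axes as the case's. The opening there is 100 mm across x and 66 mm along y (case y -88 to -22 mm). The well is as large as the window and its floor is flat.
- bearing_mid (a point): Centre (half-way up) of the small ball bearing: steel disc with a dark seal, outer diameter 35 mm, 11 mm thick, 50 g, lying flat on the bench. z is its axis.
- big_bearing_mid (a point): Centre of the other, bigger ball bearing, 52 mm in diameter, 15 mm thick, lying flat on the bench 9 to 20 cm from the small one; not to be moved.
- collar: Brass collar, 26 mm in diameter, 10 mm high, lying on the cover plate of the case; origin at the centre of its underside; not to be moved.
- screwdriver: Black-handled screwdriver, 150 mm long (its x), 26 mm thick, lying beyond the case, roughly along it; origin at the middle of its underside; not to be moved.
- mallet: Mallet, 260 mm long (its x), wooden handle 26 mm thick, black rubber head, lying at the back; origin under its middle; not to be moved.
- rule: Flat metal bar rule, 30 x 300 x 4 mm, long side its y, lying near the robot; origin at the centre of its underside; not to be moved.
- end_cap: Grey-green motor end cap, 130 mm disc with a boss, 34 mm high, lying on the bench; origin at the centre of its underside; not to be moved.
- can: Plain metal can, 76 mm in diameter, 120 mm high, standing at the back right; origin at the centre of its underside; not to be moved.
Not all that is in view belongs to the job. Leave any purple look-alike of the case alone.

How it is judged:
On the way, in this order (a step that is already met when the one before it is completed fails the run):
1. the shutter is slid open, at least 56 mm (value of joint shutter above 0.056 m), for 0.2 s.
2. the small bearing lies flat and released on the floor of the well, with the shutter still open (x of bearing_mid in the frame of case between -0.05 and 0.05 m and y of bearing_mid in the frame of case between -0.088 and 0.012 m and z of bearing_mid in the frame of case between 0.015 and 0.027 m and contact force between the fingers and bearing below 0.1 N and value of joint shutter above 0.04 m and linear speed of bearing below 0.05 m/s), for 0.2 s.
At the end, for the whole second after the job is handed in: The shutter is shut to within 4 mm of its stop and at rest, the small bearing lies flat, at rest and released in the well under it (its centre no more than 9 mm above the floor), and everything else is where it was (within 20 mm) (x of bearing_mid in the frame of case between -0.05 and 0.05 m and y of bearing_mid in the frame of case between -0.088 and 0.012 m and z of bearing_mid in the frame of case between 0.015 and 0.027 m and contact force between the fingers and bearing below 0.1 N and value of joint shutter below 0.004 m and velocity of joint shutter between -0.005 and 0.005 m/s and linear speed of bearing below 0.02 m/s); the robot touches nothing.
It fails at once if the robot presses on the case or its shutter with more than 25 N (contact force between any of the fingers, the arm and case above 25 N or contact force between any of the fingers, the arm and shutter above 25 N).
It fails at once if the bearing is rammed against the case or its shutter with more than 50 N (contact force between bearing and case above 50 N or contact force between bearing and shutter above 50 N).
It fails at once if the bearing is dropped (it falls freely by more than about 25 mm) (contact force between the fingers and bearing below 0.1 N and linear speed of bearing above 0.7 m/s).
It fails at once if a bystander is moved by more than 20 mm (distance of any of collar, screwdriver, mallet, rule, end_cap, can, big_bearing_mid from where it was at the start of the episode above 0.02 m).
It also fails if it takes over 64 s, if anything falls off the work surface, if the arm or the gripper's body presses on something with over 40 N, if the wrist force passes 120 N, or if a joint passes its speed limit or range.

### The arm

A 6-joint arm with a two-finger parallel gripper is mounted at the origin on the work surface. World frame = base frame: x ahead of the robot, y to its left, z up, the work surface at z = 0. Lengths are in m, angles in rad, forces in N, time in s.
With the tool pointing down it reaches from about 0.375 to 0.975 m from the base axis. Payload 3.8 kg.
Tool frame: the origin (TCP) lies at the very end of the fingers, on their centre line; the grasp point (between the pads) lies bot.grasp_offset behind it (bot.grasp_offset is the distance from the TCP to the grasp point, in m); y points along the fingers, x is the direction in which the jaws open and shut, and the axes are right-handed (so a half turn about y gives the same grasp; the last joint's range is limited). The gripper opens to 85 mm and grips with 20 to 120 N. Pads are 22 mm wide; open, the fingers measure 114 mm over their backs; the gripper's body (76 mm by 85 mm) begins 54 mm behind the grasp point. The pads swing forward as they close: fully open they stand 13 mm farther back than shut.
Start: joints at [-1.334, 0.264, 1.604, -0, 1.274, -0.037], TCP at [0.183, -0.65, 0.231] pointing down, gripper open.
Joint ranges: [-2.63, 2.63], [-0.94, 2.18], [0.31, 2.57], [-1.31, 4.45], [0, 2.66], [-2.55, 2.55]. Speed limits (rad/s): [2.57, 2.57, 3.14, 3.14, 3.14, 3.14].

### API

Orientations are given as a rotation vector (axis times angle).
In Python, from workcell import sensors, read_camera, job, bot gives the robot as it stands.
- The arm moves only by the tool arm_command, never from a script. Its argument "deltas" is a list of rows, each a list of 4 numbers: the shift along the tool's x, y, z in m, then the turn about the tool's y in rad. A call has 1 to 20 rows; each row shifts and turns the commanded pose from where the row before left it, along the tool's axes as they then stand; what a row does not reach is not made up. A row lasts 1/8 s, in which the tool goes at most 62.5 mm and 10.7 degrees, less where a joint would pass 70% of its speed; a pose out of reach is approached as far as the arm can. A call is refused whole if a number of a shift passes 0.0625 or a number of a turn 0.188, either way. A call with a gripper value outside its range is refused whole. "fingers" is the finger opening in m, from 0 to 0.0854, set as the call begins (left out, the last holds). The fingers move at their own pace and stop on an object; "newtons" is the grip in N (left out, the last holds). Time passes only in rows, so rows that do not move let the fingers close. It gives the time, the measured TCP pose, the force and the opening at its end, in the units of the state.
- sensors.read_state(): the state, without advancing time (a new reading comes with each control period).
- read_camera(name): name is "scene" or "top" or "wrist"; returns a dict with "color" (400x640x3 uint8, red, green, blue), "vfov" (degrees; the focal length in pixels is half the picture's height over the tangent of half this angle, whatever the lens; pixels are square), "cx", "cy" (the principal point, pixels), "dist_coeffs" ([k1, k2, p1, p2, k3] as OpenCV has them; the pictures are not rectified), "R" (3x3) and "t" (3): a world point X has camera coordinates R X + t; the wrist camera has in their place "T_tool_cam" (4x4, takes a point from camera to tool coordinates, whose origin is the TCP and whose axes are the tool frame's). Camera axes: x right, y down, z forward; pixel columns grow to the right and rows downward; lengths in m; the calibration is good to about 2 mm. A picture is of the moment at which its call begins: read the wrist's pose just before it. There is no depth.
- job.finish_job(): hands the job in, once; it reports no verdict.
The state is a dict: "time": time; "q": joint angles; "joint_vel": joint speeds; "joint_torque": joint torques, N m; "tool_pos": TCP position; "tcp_rot": TCP orientation; "wrist_force": force on the tool from outside, world axes, zero at the start; "torque": the same for the moment, N m; "width": opening from 0.0 (shut) to 1.0 (fully open).
Only numpy, scipy, OpenCV 4.12 (cv2) and the standard library are available. Lean on these libraries where they do the work, as an engineer would, in place of code of your own. Each camera call takes 0.05 s, during which the arm holds its last target.

## Working session

There is one attempt and no reset: what is moved stays moved. The work goes in short steps, Python scripts to look and compute and a tool call to move; the robot and the scene stay as the last step left them, time stands still between calls to the robot, and variables do not carry over. Pictures are saved under pics/ and viewed, and the job is handed in when it is done.

Besides the shell and the picture viewer there is one more tool, called after "Emit:" by a JSON object that holds its "method" and its "body". arm_command: Moves the arm, as the interface text tells. Its arguments: {"type":"object","properties":{"deltas":{"type":"array"},"fingers":{"type":"number"},"newtons":{"type":"number"}},"required":["deltas"]}

```bash
ls; mkdir -p pics; python3 - <<'E'
from workcell import sensors, read_camera, job, bot
import cv2
print(sensors.read_state()); print([a for a in dir(bot) if a[0]!='_'], bot.grasp_offset)
for n in ("scene","top","wrist"):
    c=read_camera(n); cv2.imwrite(f"pics/{n}0.png",c["color"][:,:,::-1])
    print(n,{k:v for k,v in c.items() if k!="color"})
E
```

```text
pics
{'time': 0.0, 'q': array([-1.33391988e+00,  2.64745413e-01,  1.60540227e+00,  2.77485047e-06,
        1.27371593e+00, -3.68916948e-02]), 'joint_vel': array([-1.38549611e-05, -6.52779314e-04, -2.18288393e-04, -1.00264539e-03,
        5.15055427e-04,  6.77172292e-04]), 'joint_torque': array([-1.98002577e-03, -5.15115595e+01, -3.67313719e+01, -4.21409950e-04,
        1.28474634e-02, -1.04832324e-05]), 'tool_pos': array([ 0.18232198, -0.64913069,  0.229952  ]), 'tcp_rot': array([-1.32487345,  1.00644147, -1.00351904]), 'wrist_force': array([1.26265477, 0.50847692, 0.00946305]), 'torque': array([ 0.01483422,  0.03256588, -0.02269943]), 'width': 0.9974938952446137}
['MotionError', 'grasp_offset'] 0.0187
scene {'vfov': 48.34888973273307, 'cx': 319.2840180993396, 'cy': 201.31887751452814, 'dist_coeffs': array([0.0012538, 0.       , 0.       , 0.       , 0.       ]), 'R': array([[ 0.02168127,  0.99958156, -0.01914727],
       [ 0.5806827 , -0.02818075, -0.81364209],
       [-0.81384122,  0.00652231, -0.58105071]]), 't': array([ 0.09937881, -0.24696892,  1.62100721])}
top {'vfov': 56.3497
[... 182 characters left out ...]
99955437, -0.02688986],
       [-0.99887085, -0.01171373, -0.04604137],
       [ 0.04570587,  0.02745624, -0.99857755]]), 't': array([-0.09619815,  0.48471806,  0.84517665])}
wrist {'vfov': 68.13016400981446, 'cx': 319.26448123704665, 'cy': 198.46207980964203, 'dist_coeffs': array([0.01261705, 0.        , 0.        , 0.        , 0.        ]), 'T_tool_cam': array([[ 9.99999982e-01,  1.65850283e-04,  9.02208815e-05,
        -1.61913016e-03],
       [-4.20112225e-05, -2.70414859e-01,  9.62743892e-01,
        -1.41944533e-01],
       [ 1.84068414e-04, -9.62743879e-01, -2.70414847e-01,
         6.90463330e-02],
       [ 0.00000000e+00,  0.00000000e+00,  0.00000000e+00,
         1.00000000e+00]])}
```

View pics/scene0.png

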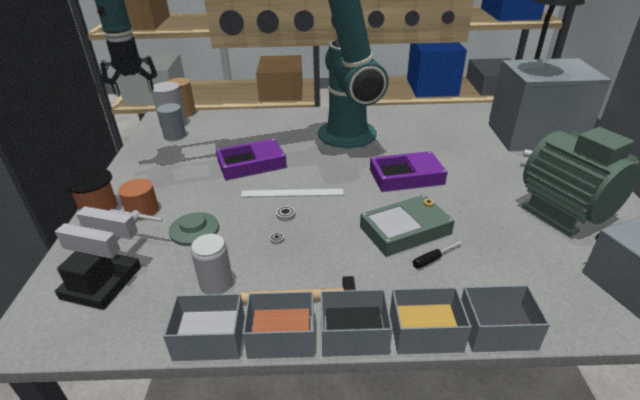

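View pics/top0.png

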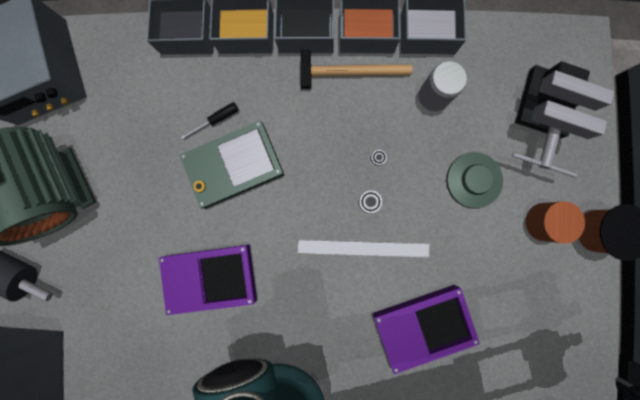

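View pics/wrist0.png

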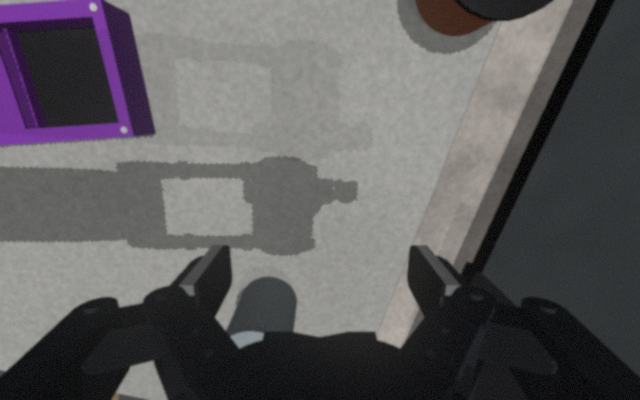

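The top view shows the case at about (232,165), its light shutter at (245,157) and the collar at (199,186). The small bearing is at (379,157) and the big one at (371,202). I'll measure these.

```bash
cat > h.py <<'E'
from workcell import sensors, read_camera, job, bot
import numpy as np, cv2
from scipy.spatial.transform import Rotation as Rn
def K(c):
    f=c["color"].shape[0]/2/np.tan(np.radians(c["vfov"]/2)); return np.array([[f,0,c["cx"]],[0,f,c["cy"]],[0,0,1]])
def cam(n):
    s=sensors.read_state(); c=read_camera(n)
    if n=="wrist":
        Rt=Rn.from_rotvec(s["tcp_rot"]).as_matrix(); T=c["T_tool_cam"]
        Rc=Rt@T[:3,:3]; o=Rt@T[:3,3]+s["tool_pos"]; c["R"]=Rc.T; c["t"]=-Rc.T@o
    return c
def ray(c,px,z):
    p=cv2.undistortPoints(np.array(px,float).reshape(-1,1,2),K(c),c["dist_coeffs"]).reshape(-1,2)
    d=np.c_[p,np.ones(len(p))]@c["R"]; o=-c["R"].T@c["t"]
    return o+d*((z-o[2])/d[:,2])[:,None]
def proj(c,X):
    r,_=cv2.Rodrigues(c["R"]); return cv2.projectPoints(np.array(X,float).reshape(-1,1,3),r,c["t"],K(c),c["dist_coeffs"])[0].reshape(-1,2)
def crop(c,x0,y0,x1,y1,k,name):
    cv2.imwrite(f"pics/{name}.png",cv2.resize(c["color"][y0:y1,x0:x1,::-1],None,fx=k,fy=k,interpolation=cv2.INTER_CUBIC))
def state():
    s=sensors.read_state(); print("t",s["time"],"pos",s["tool_pos"].round(4),"F",s["wrist_force"].round(2),"w",round(s["width"],3))
    print(Rn.from_rotvec(s["tcp_rot"]).as_matrix().round(4)); return s
E
python3 - <<'E'
from h import *
c=cam("top"); 
crop(c,160,100,310,220,5,"topcase"); crop(c,340,130,420,230,6,"topbear")
state()
im=c["color"]; hsv=cv2.cvtColor(im,cv2.COLOR_RGB2HSV)
print(im[170,215],im[157,245],im[130,300],im[190,480])
r=im[:,:,0].astype(int);g=im[:,:,1].astype(int)
m=((g-r)>15).astype(np.uint8); m[:, :160]=0;m[:,310:]=0;m[:90]=0;m[240:]=0
cn,_=cv2.findContours(m,cv2.RETR_EXTERNAL,cv2.CHAIN_APPROX_NONE); k=max(cn,key=cv2.contourArea)
print(cv2.contourArea(k),cv2.minAreaRect(k),cv2.boxPoints(cv2.minAreaRect(k)))
E
```

```text
t 0.2 pos [ 0.1824 -0.6494  0.2304] F [ 0.27 -1.14  0.67] w 0.997
[[ 2.704e-01 -4.000e-04  9.628e-01]
 [-9.628e-01  1.400e-03  2.704e-01]
 [-1.500e-03 -1.000e+00  0.000e+00]]
[ 99 117 109] [188 188 198] [128 129 129] [ 91 110 102]
4531.0 ((230.0380096435547, 163.7296600341797), (56.46236038208008, 88.86034393310547), 67.03622436523438) [[178.11447 155.07014]
 [259.9328  120.40136]
 [281.96155 172.38918]
 [200.14322 207.05795]]
```

View pics/topcase.png

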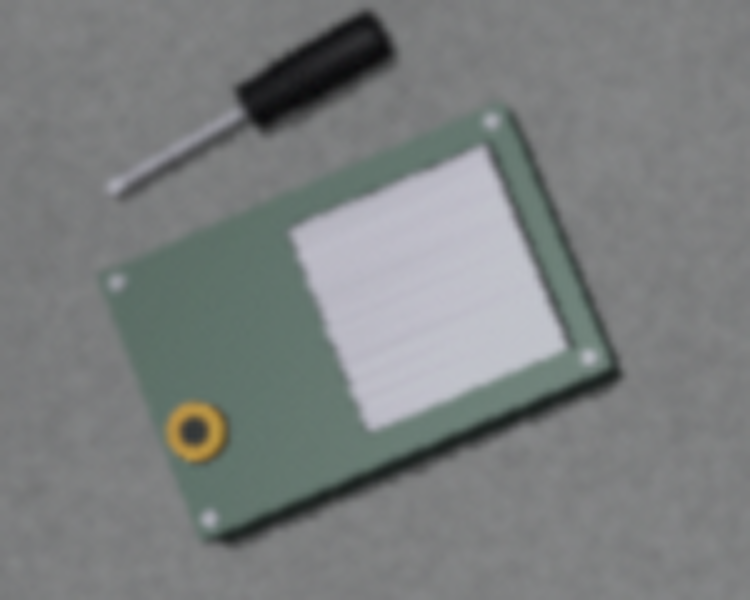

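View pics/topbear.png

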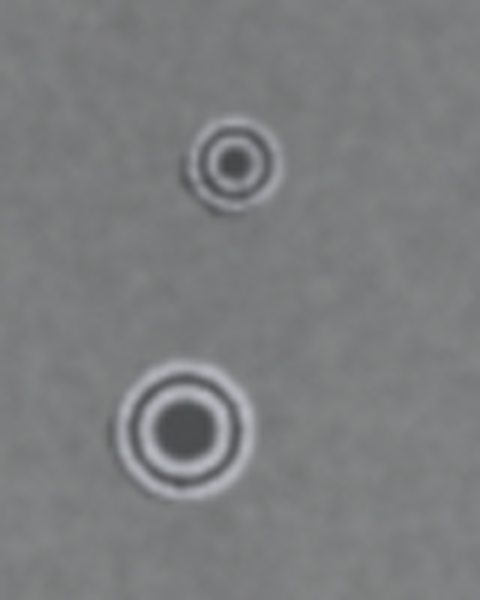

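```bash
python3 - <<'E'
from h import *
c=cam("top"); o=np.array([160,100])
scr=np.array([[116,283],[491,121],[589,357],[209,519]])/5+o-.4
P=ray(c,scr,.045); print(P.round(4), P.mean(0).round(4))
box=np.array([[178.1,155.07],[259.93,120.4],[281.96,172.39],[200.14,207.06]]);B=ray(c,box,.045);print(B.round(4),B.mean(0).round(4))
for i in range(4): print(np.linalg.norm(B[i]-B[i-1]).round(4),np.linalg.norm(P[i]-P[i-1]).round(4))
w=np.array([[487,147],[568,350],[370,430],[292,230]])/5+o-.4
W=ray(c,w,.043);print(W.round(4),W.mean(0).round(4))
# yaw: case +y direction from right end to left end
for Q in (P,B):
    d=(Q[0]+Q[3]-Q[1]-Q[2])[:2]; d/=np.linalg.norm(d); print("y axis",d.round(4)); yx=np.array([d[1],-d[0]]); cc=Q.mean(0)[:2]
    for X in W: print([(X[:2]-cc)@yx,(X[:2]-cc)@d])
im=c["color"]; g=im.min(2)
hsv=cv2.cvtColor(im,cv2.COLOR_RGB2HSV)
b=ray(c,np.array([[340+235/6,130+163/6],[340+185/6,130+430/6]])-.4,.011);print("bearings",b.round(4))
# scene camera check
s=cam("scene"); crop(s,350,180,470,280,6,"sccase");crop(s,260,190,320,250,8,"scbear")
print(proj(s,np.r_[P,b]).round(1))
E
```

```text
[[0.5759 0.2205 0.045 ]
 [0.6497 0.0515 0.045 ]
 [0.5439 0.0052 0.045 ]
 [0.4701 0.1744 0.045 ]] [0.5599 0.1129 0.045 ]
[[ 0.5784  0.2316  0.045 ]
 [ 0.6575  0.0469  0.045 ]
 [ 0.5409 -0.005   0.045 ]
 [ 0.4619  0.1771  0.045 ]] [0.5597 0.1126 0.045 ]
0.1286 0.1154
0.2009 0.1845
0.1276 0.1155
0.1985 0.1846
[[0.6384 0.0534 0.043 ]
 [0.5472 0.0149 0.043 ]
 [0.5107 0.103  0.043 ]
 [0.6005 0.141  0.043 ]] [0.5742 0.0781 0.043 ]
y axis [-0.4001  0.9165]
[np.float64(0.04811504067773666), np.float64(-0.08596054817171428)]
[np.float64(-0.0508413277182999), np.float64(-0.08471031639961422)]
[np.float64(-0.04904545093495605), np.float64(0.010620653184866097)]
[np.float64(0.048435502140611826), np.float64(0.0094898999318623)]
y axis [-0.3959  0.9183]
[np.float64(0.04884125656033677), np.float64(-0.08556366728599829)]
[np.float64(-0.05011988268493576), np.float64(-0.08477700033369161)]
[np.float64(-0.04877059389394975), np.float64(0.010561335896266713)]
[np.float64(0.048714586533857115), np.float64(0.009887234718263284)]
bearings [[ 0.5831 -0.2226  0.011 ]
 [ 0.4807 -0.204   0.011 ]]
[[450.3 218.9]
 [387.8 239.9]
 [364.  213.7]
 [423.2 195.6]
 [276.  236.1]
 [284.9 211.9]]
```

View pics/sccase.png

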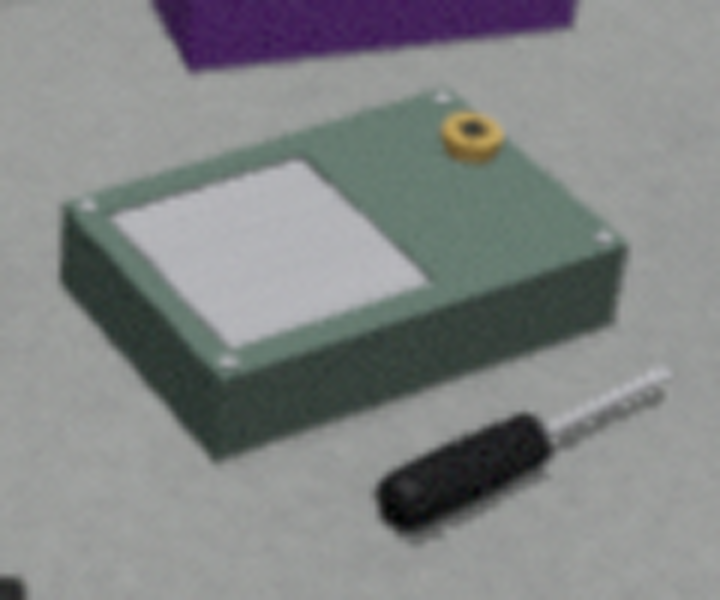

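View pics/scbear.png

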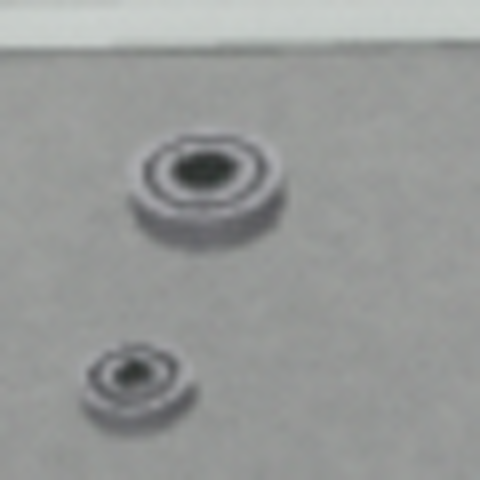

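Two views agree to about 1 mm:

| Item | World x, y (m) | Notes |
|---|---|---|
| Case | (0.560, 0.113) | its x axis at 23.5° |
| Small bearing | (0.583, -0.2226) | |

I'll turn the tool so that its x lies along case x and its z along case y, and keep that orientation throughout.

Emit:
{"method": "arm_command", "body": {"deltas": [[0, 0, 0, -0.171], [0, 0, 0, -0.171], [0, 0, 0, -0.171], [0, 0, 0, -0.171], [0, 0, 0, -0.171], [0, 0, 0, -0.171], [0, 0, 0, -0.171], [0, 0, 0, -0.171], [0, 0, 0, -0.171], [0, 0, 0, -0.168], [0, 0, 0, 0]], "fingers": 0, "newtons": 60}}

```text
time: 1.68
tool_pos: [0.1825, -0.6498, 0.2312]
tcp_rot: [-1.547, -0.32, 0.32]
wrist_force: [-0.5, -0.2, -0.4]
width: -0.003
```

```bash
cat >> h.py <<'E'
CX=np.array([.9175,.3985,0]); CY=np.array([-.3985,.9175,0]); C0=np.array([.5598,.1128,0])
def case(x,y,z): return C0+CX*x+CY*y+np.array([0,0,z])
def to(T,s=None):
    s=s or sensors.read_state(); R=Rn.from_rotvec(s["tcp_rot"]).as_matrix(); d=R.T@(np.array(T)-s["tool_pos"])
    e=np.arctan2(R[1,0],R[0,0])-np.arctan2(CX[1],CX[0])
    print("tool delta mm",(d*1e3).round(2),"turn",e.round(4)); 
def incase(p): return np.array([(p-C0)@CX,(p-C0)@CY,p[2]])
E
python3 - <<'E'
from h import *
state(); print(sensors.read_state()["q"].round(2)); to(case(0,-.072,.12))
E
```

```text
t 1.675 pos [ 0.1825 -0.6498  0.2312] F [-0.53 -0.2  -0.45] w -0.003
[[ 9.178e-01 -1.000e-04 -3.970e-01]
 [ 3.970e-01  2.000e-04  9.178e-01]
 [ 0.000e+00 -1.000e+00  2.000e-04]]
[-1.33  0.26  1.6  -0.    1.27 -1.74]
tool delta mm [649.16 111.29 478.11] turn -0.0015
```

Emit:
{"method": "arm_command", "body": {"deltas": [[0.046, 0, 0.034, 0], [0.046, 0, 0.034, 0], [0.046, 0, 0.034, 0], [0.046, 0.005, 0.034, 0], [0.046, 0.005, 0.034, 0], [0.046, 0.01, 0.034, 0], [0.046, 0.01, 0.034, 0], [0.046, 0.01, 0.034, 0], [0.046, 0.01, 0.034, 0], [0.046, 0.01, 0.034, 0], [0.046, 0.01, 0.034, 0], [0.046, 0.01, 0.034, 0], [0.046, 0.01, 0.034, 0], [0.046, 0.01, 0.034, 0], [0.004, 0.01, 0.002, 0.0015], [0, 0, 0, 0], [0, 0, 0, 0]]}}

```text
time: 3.8
tool_pos: [0.5857, 0.0457, 0.1214]
tcp_rot: [-1.547, -0.318, 0.319]
wrist_force: [0.7, -0.0, 0.4]
width: -0.003
```

```bash
python3 - <<'E'
from h import *
s=state(); print(s["q"].round(2)); to(case(0,-.072,.060))
c=cam("wrist"); cv2.imwrite("pics/w1.png",c["color"][:,:,::-1])
P=[case(x,y,.045) for x,y in((-.05,-.088),(.05,-.088),(.05,.012),(-.05,.012),(-.065,.1),(.065,.1))]
print(proj(c,P).round(1))
E
```

```text
t 3.8 pos [0.5857 0.0457 0.1214] F [ 0.74 -0.05  0.42] w -0.003
[[ 9.185e-01 -4.000e-04 -3.953e-01]
 [ 3.953e-01 -4.000e-04  9.185e-01]
 [-6.000e-04 -1.000e+00 -2.000e-04]]
[ 0.04  0.19  1.9  -0.    1.05 -0.37]
tool delta mm [ 3.01 61.37 -0.11] turn -0.0033
[[258.7 228.9]
 [385.6 228.6]
 [393.9  94.1]
 [250.3  94.6]
 [215.7 -58.3]
 [428.5 -59.4]]
```

View pics/w1.png

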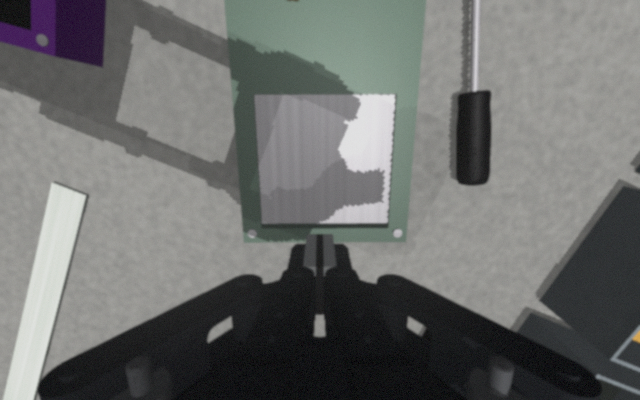

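The wrist view shows the window's corners at (254,94), (396,94), (388,225) and (262,225), within 2 mm of my prediction. I'll go down over its near end and feel for the shutter.

Emit:
{"method": "arm_command", "body": {"deltas": [[0.002, 0.02, 0.001, 0.003], [0.002, 0.02, 0, 0], [0, 0.02, 0, 0], [0, 0.0105, 0, 0], [0, 0.004, 0, 0], [0, 0, 0, 0], [0, 0, 0, 0]]}}

```text
time: 4.72
tool_pos: [0.5903, 0.0494, 0.0476]
tcp_rot: [-1.548, -0.319, 0.317]
wrist_force: [-0.4, -0.0, 0.7]
width: -0.003
```

```bash
python3 - <<'E'
from h import *
s=state(); to(case(0,-.071,.044)); print(incase(s["tool_pos"]))
E
```

```text
t 4.725 pos [0.5903 0.0494 0.0476] F [-0.35 -0.03  0.7 ] w -0.003
[[ 9.189e-01  1.600e-03 -3.946e-01]
 [ 3.946e-01  1.000e-04  9.189e-01]
 [ 1.500e-03 -1.000e+00 -5.000e-04]]
tool delta mm [-2.75  3.58 -0.73] turn -0.0042
[ 0.00274761 -0.07031752  0.04758625]
```

Emit:
{"method": "arm_command", "body": {"deltas": [[-0.002, 0.0015, 0, -0.004], [0, 0.001, 0, 0], [0, 0.001, 0, 0], [0, 0, 0, 0]]}}

```text
time: 5.22
tool_pos: [0.5876, 0.0485, 0.0432]
tcp_rot: [-1.547, -0.321, 0.321]
wrist_force: [1.0, 0.5, -0.1]
width: -0.002
```

Emit:
{"method": "arm_command", "body": {"deltas": [[0, 0.0004, 0, 0], [0, 0.0004, 0, 0], [0, 0, 0, 0]]}}

```text
time: 5.6
tool_pos: [0.5878, 0.0486, 0.0426]
tcp_rot: [-1.547, -0.321, 0.321]
wrist_force: [-0.8, 0.4, 2.2]
width: 0.0
```

Emit:
{"method": "arm_command", "body": {"deltas": [[0, 0.0003, 0, 0], [0, 0, 0, 0]]}}

```text
time: 5.85
tool_pos: [0.5878, 0.0485, 0.0425]
tcp_rot: [-1.547, -0.321, 0.321]
wrist_force: [-0.8, -0.4, 4.0]
width: 0.001
```

Emit:
{"method": "arm_command", "body": {"deltas": [[0, 0.0002, 0, 0], [0, 0, 0, 0]]}}

```text
time: 6.1
tool_pos: [0.5878, 0.0485, 0.0424]
tcp_rot: [-1.547, -0.321, 0.321]
wrist_force: [-1.7, -0.3, 6.3]
width: 0.001
```

Emit:
{"method": "arm_command", "body": {"deltas": [[0, 0.0003, 0, 0], [0, 0.0003, 0, 0], [0, 0, 0, 0]]}}

```text
time: 6.48
tool_pos: [0.5879, 0.0486, 0.0422]
tcp_rot: [-1.547, -0.321, 0.321]
wrist_force: [-3.5, -0.5, 8.9]
width: 0.001
```

Emit:
{"method": "arm_command", "body": {"deltas": [[0, 0.0002, 0, 0], [0, 0, 0, 0], [0, 0, 0, 0]]}}

```text
time: 6.85
tool_pos: [0.5879, 0.0485, 0.0422]
tcp_rot: [-1.547, -0.321, 0.321]
wrist_force: [-4.1, -0.8, 9.6]
width: -0.0
```

Emit:
{"method": "arm_command", "body": {"deltas": [[-0.0002, 0.0003, 0, 0], [-0.0002, 0.0003, 0, 0], [0, 0, 0, 0]]}}

```text
time: 7.22
tool_pos: [0.5879, 0.0485, 0.042]
tcp_rot: [-1.547, -0.322, 0.32]
wrist_force: [-3.2, 1.0, 11.0]
width: -0.004
```

Emit:
{"method": "arm_command", "body": {"deltas": [[-0.0001, 0.0002, 0, 0], [-0.0001, 0.0002, 0, 0], [0, 0, 0, 0]]}}

```text
time: 7.6
tool_pos: [0.5879, 0.0485, 0.0419]
tcp_rot: [-1.547, -0.322, 0.32]
wrist_force: [-4.2, 0.8, 12.1]
width: 0.002
```

Emit:
{"method": "arm_command", "body": {"deltas": [[-0.0002, 0.0004, 0, 0], [-0.0002, 0.0004, 0, 0], [0, 0.0002, 0, 0], [0, 0, 0, 0]]}}

```text
time: 8.1
tool_pos: [0.5879, 0.0485, 0.0417]
tcp_rot: [-1.547, -0.323, 0.319]
wrist_force: [-5.3, 0.3, 15.7]
width: -0.002
```

Emit:
{"method": "arm_command", "body": {"deltas": [[0, 0, 0.001, 0], [0, 0, 0.0015, 0], [0, 0, 0.002, 0], [0, 0, 0.002, 0]]}}

```text
time: 8.6
tool_pos: [0.5864, 0.0522, 0.0419]
tcp_rot: [-1.55, -0.325, 0.319]
wrist_force: [-1.9, -8.0, 14.0]
width: -0.0
```

Emit:
{"method": "arm_command", "body": {"deltas": [[0, 0.0002, 0.002, 0], [0, 0.0002, 0.0025, 0], [0, 0, 0.0025, 0], [0, 0, 0.0025, 0]]}}

```text
time: 9.1
tool_pos: [0.5826, 0.0609, 0.0418]
tcp_rot: [-1.55, -0.325, 0.319]
wrist_force: [-3.6, -7.7, 15.9]
width: -0.001
```

```bash
python3 - <<'E'
from h import *
s=state(); to(case(0,-.002,.042)); print(incase(s["tool_pos"]))
c=cam("wrist"); cv2.imwrite("pics/w2.png",c["color"][:,:,::-1])
E
```

```text
t 9.1 pos [0.5826 0.0609 0.0418] F [-3.63 -7.75 15.92] w -0.001
[[ 0.917   0.0042 -0.399 ]
 [ 0.399  -0.0029  0.917 ]
 [ 0.0026 -1.     -0.0044]]
tool delta mm [-0.25 -0.45 54.66] turn 0.0006
[ 0.00028092 -0.05668146  0.04178549]
```

View pics/w2.png

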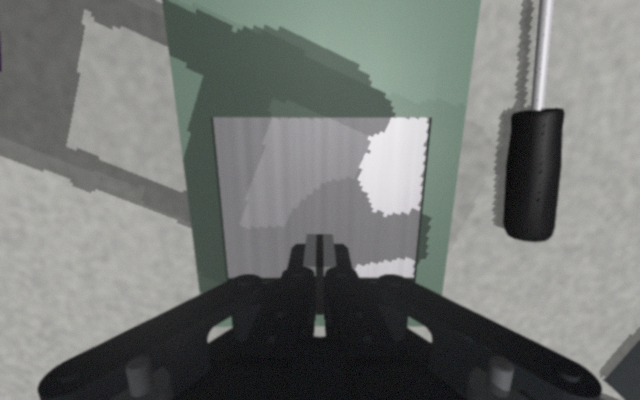

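The shutter follows the finger, with about 6.5 N of drag. I'll carry on.

Emit:
{"method": "arm_command", "body": {"deltas": [[0, 0, 0.003, 0], [0, 0, 0.003, 0], [0, 0, 0.003, 0], [0, 0, 0.003, 0], [0, 0, 0.003, 0]]}}

```text
time: 9.78
tool_pos: [0.5766, 0.0748, 0.0417]
tcp_rot: [-1.55, -0.325, 0.32]
wrist_force: [-3.2, -7.4, 16.4]
width: 0.001
```

Emit:
{"method": "arm_command", "body": {"deltas": [[0, 0, 0.003, 0], [0, 0, 0.003, 0], [0, 0, 0.003, 0], [0, 0, 0.003, 0]]}}

```text
time: 10.28
tool_pos: [0.5718, 0.0859, 0.0417]
tcp_rot: [-1.55, -0.325, 0.32]
wrist_force: [-3.2, -7.4, 15.9]
width: -0.002
```

Emit:
{"method": "arm_command", "body": {"deltas": [[0, 0, 0.003, 0], [0, 0, 0.003, 0], [0, 0, 0.003, 0], [0, 0, 0.003, 0], [0, 0, 0.003, 0]]}}

```text
time: 10.9
tool_pos: [0.5657, 0.0997, 0.0417]
tcp_rot: [-1.55, -0.324, 0.32]
wrist_force: [-3.3, -8.6, 16.9]
width: -0.001
```

Emit:
{"method": "arm_command", "body": {"deltas": [[0, 0, 0.002, 0], [0, 0, 0.002, 0], [0, 0, 0.002, 0]]}}

```text
time: 11.28
tool_pos: [0.5634, 0.1052, 0.0417]
tcp_rot: [-1.55, -0.324, 0.32]
wrist_force: [-4.1, -7.4, 17.5]
width: 0.003
```

```bash
python3 - <<'E'
from h import *
s=state(); to(case(0,-.002,.042)); print(incase(s["tool_pos"]))
c=cam("wrist"); cv2.imwrite("pics/w3.png",c["color"][:,:,::-1])
c=cam("top"); crop(c,160,100,310,220,5,"topcase3")
E
```

```text
t 11.275 pos [0.5634 0.1052 0.0417] F [-4.11 -7.43 17.47] w 0.003
[[ 0.917   0.0037 -0.399 ]
 [ 0.399  -0.0025  0.917 ]
 [ 0.0024 -1.     -0.0038]]
tool delta mm [-0.24 -0.3   6.36] turn 0.0007
[ 0.00024636 -0.0083613   0.04172034]
```

View pics/w3.png

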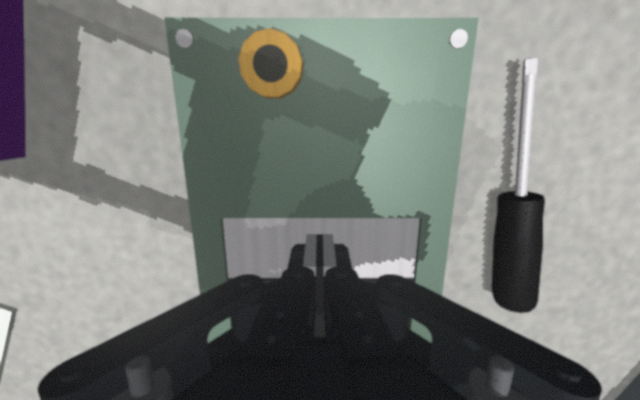

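View pics/topcase3.png

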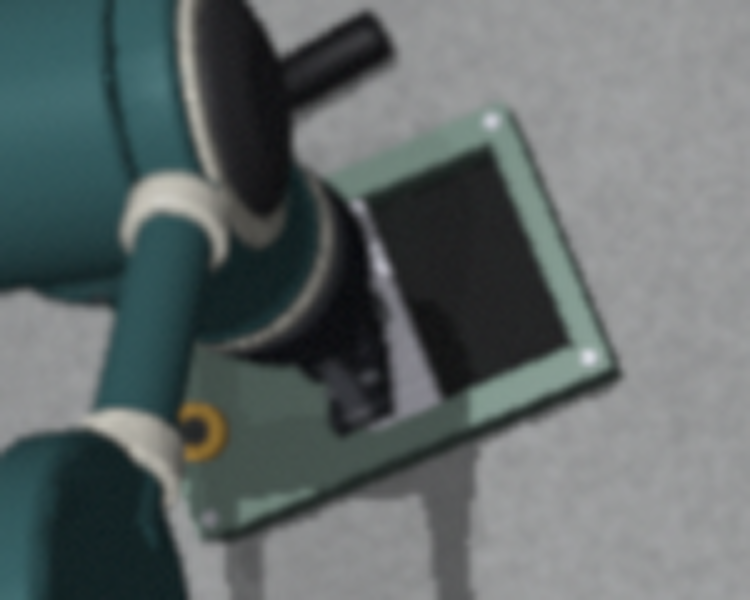

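Emit:
{"method": "arm_command", "body": {"deltas": [[0, 0, 0.0015, 0], [0, 0, 0.001, 0], [0, 0, 0.001, 0]]}}

```text
time: 11.75
tool_pos: [0.5628, 0.1074, 0.0418]
tcp_rot: [-1.552, -0.326, 0.319]
wrist_force: [-1.4, -10.1, 15.5]
width: -0.002
```

Emit:
{"method": "arm_command", "body": {"deltas": [[0, 0, 0.001, 0], [0, 0, 0.001, 0]]}}

```text
time: 12.0
tool_pos: [0.5627, 0.1095, 0.0419]
tcp_rot: [-1.552, -0.327, 0.318]
wrist_force: [0.4, -10.1, 13.4]
width: -0.0
```

The drag rose from 6.5 to 9.5 N and the finger slipped, so the shutter is at its stop. I'll lift off and check.

Emit:
{"method": "arm_command", "body": {"deltas": [[0, -0.001, -0.001, 0], [0, -0.004, 0, 0], [0, -0.03, 0, 0], [0, -0.04, 0, 0], [-0.03, -0.02, -0.045, 0], [-0.03, 0, -0.05, 0], [-0.03, 0, -0.05, 0], [-0.03, 0, -0.05, 0], [0, 0, -0.05, 0], [0, 0, 0, 0], [0, 0, 0, 0]], "fingers": 0.06}}

```text
time: 13.38
tool_pos: [0.546, -0.161, 0.1327]
tcp_rot: [-1.545, -0.319, 0.322]
wrist_force: [-0.3, 0.4, -1.0]
width: 0.699
```

```bash
python3 - <<'E'
from h import *
s=state()
c=cam("top"); crop(c,160,100,310,220,5,"topcase4")
c=cam("wrist"); cv2.imwrite("pics/w4.png",c["color"][:,:,::-1])
to([.583,-.2226,.07]); print(proj(c,[[.583,-.2226,.011]]))
E
```

```text
t 13.375 pos [ 0.546  -0.161   0.1327] F [-0.34  0.39 -1.02] w 0.699
[[ 0.9176 -0.0024 -0.3976]
 [ 0.3976  0.0012  0.9176]
 [-0.0017 -1.      0.0021]]
tool delta mm [  9.02  62.87 -71.97] turn 0.0007
[[327.96839995 264.79720956]]
```

View pics/topcase4.png

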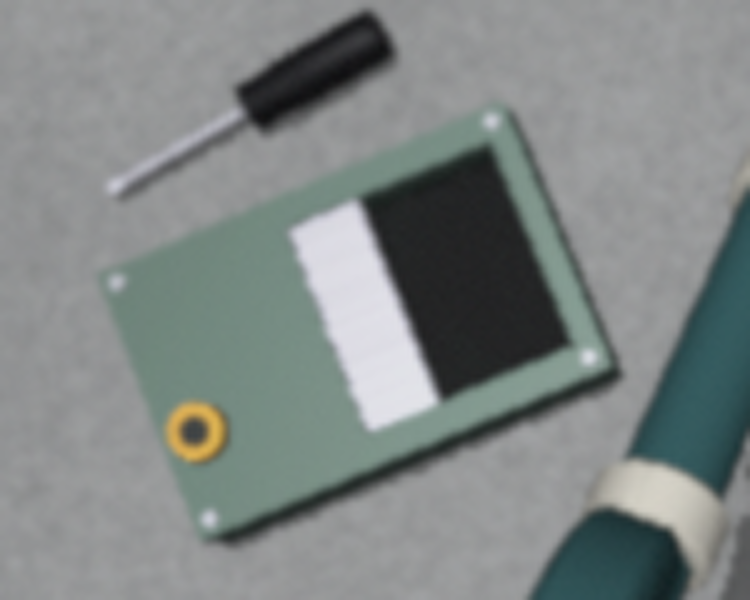

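View pics/w4.png

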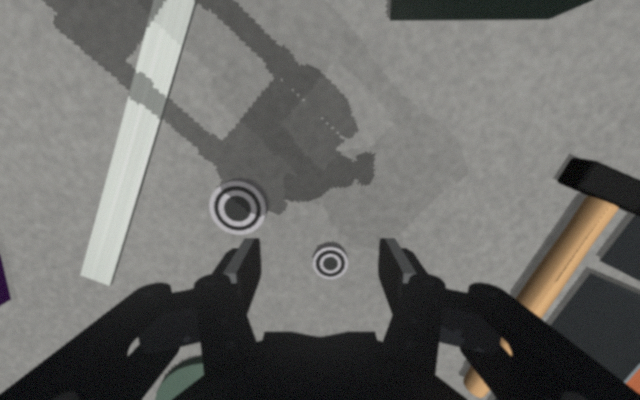

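The shutter is fully open, with about 33 mm of it showing. The small bearing is at (330,262) in the wrist view, which is close to where I predicted it.

```bash
python3 - <<'E'
from h import *
c=cam("wrist")
b=ray(c,[[330,262]],.011)[0]; print(b)
g=cv2.cvtColor(c["color"],cv2.COLOR_RGB2GRAY)[235:290,300:362]
k=cv2.HoughCircles(cv2.resize(g,None,fx=4,fy=4,interpolation=cv2.INTER_CUBIC),cv2.HOUGH_GRADIENT,1,100,param1=80,param2=20,minRadius=50,maxRadius=90); print(k)
if k is not None:
    p=k[0][0][:2]/4+[300,235]; b=ray(c,[p],.011)[0]; print(p,b)
to([b[0],b[1],.05])
E
```

```text
[ 0.58383337 -0.21887194  0.011     ]
[[[119.5 107.5  58.4]]]
[329.875 261.875] [ 0.58366533 -0.2187974   0.011     ]
tool delta mm [ 10.87  83.12 -68.8 ] turn 0.0012
```

Emit:
{"method": "arm_command", "body": {"deltas": [[0.005, 0.018, -0.035, 0.001], [0.005, 0.018, -0.035, 0], [0, 0.016, 0, 0], [0, 0, 0, 0], [0, 0, 0, 0]]}}

```text
time: 14.15
tool_pos: [0.5836, -0.2205, 0.082]
tcp_rot: [-1.546, -0.321, 0.322]
wrist_force: [0.5, 0.4, -0.5]
width: 0.7
```

```bash
python3 - <<'E'
from h import *
s=state(); c=cam("wrist"); cv2.imwrite("pics/w5.png",c["color"][:,:,::-1])
print(proj(c,[[.5835,-.2207,.011]])); crop(c,220,200,420,300,4,"w5c")
E
```

```text
t 14.15 pos [ 0.5836 -0.2205  0.082 ] F [ 0.51  0.36 -0.47] w 0.7
[[ 9.173e-01 -4.000e-04 -3.983e-01]
 [ 3.983e-01  4.000e-04  9.173e-01]
 [-2.000e-04 -1.000e+00  5.000e-04]]
[[317.94837165 211.56857613]]
```

View pics/w5c.png

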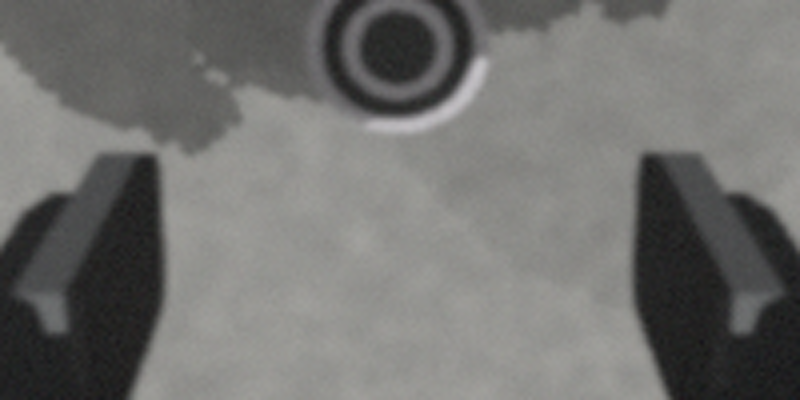

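Emit:
{"method": "arm_command", "body": {"deltas": [[0.001, 0.025, 0, 0], [0, 0.025, 0, 0], [0, 0.02, 0, 0], [0, 0.008, 0, 0], [0, 0.002, 0, 0], [0, 0, 0, 0]]}}

```text
time: 14.95
tool_pos: [0.5856, -0.2217, 0.0025]
tcp_rot: [-1.548, -0.321, 0.32]
wrist_force: [1.1, -0.2, -0.5]
width: 0.703
```

```bash
python3 - <<'E'
from h import *
s=state(); to([.5842,-.2202,.0005]); c=cam("wrist"); crop(c,220,150,420,300,4,"w6c")
E
```

```text
t 14.95 pos [ 0.5856 -0.2217  0.0025] F [ 1.11 -0.16 -0.53] w 0.703
[[ 9.177e-01  1.200e-03 -3.972e-01]
 [ 3.972e-01 -5.000e-04  9.177e-01]
 [ 9.000e-04 -1.000e+00 -9.000e-04]]
tool delta mm [-0.7   2.03  1.89] turn -0.0013
```

View pics/w6c.png

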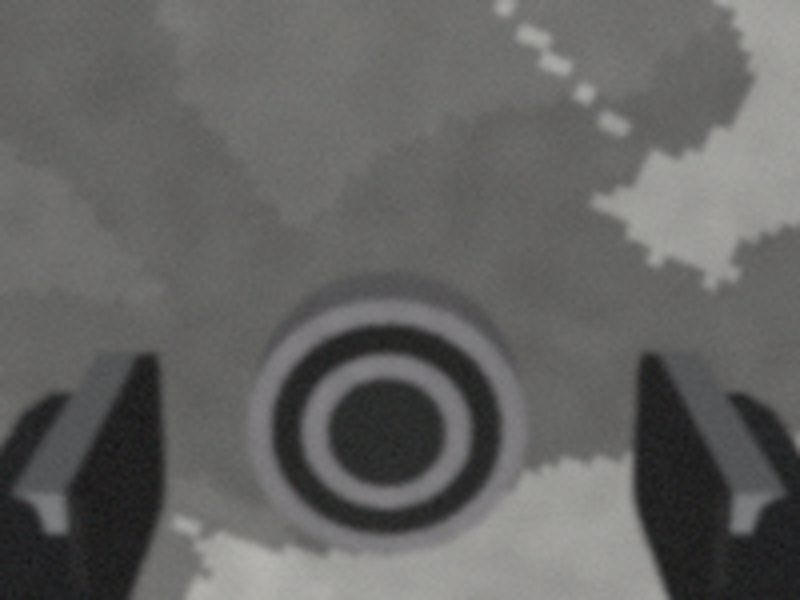

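```bash
python3 - <<'E'
from h import *
c=cam("wrist"); b=ray(c,[[316.5,256.7]],.011)[0]; print(b); to([b[0],b[1],.0005])
E
```

```text
[ 0.58439505 -0.21978182  0.011     ]
tool delta mm [-0.42  2.27  2.33] turn -0.0013
```

Emit:
{"method": "arm_command", "body": {"deltas": [[-0.001, 0.001, 0.002, 0], [0, 0.0005, 0, 0], [0, 0, 0, 0]]}}

```text
time: 15.42
tool_pos: [0.5831, -0.2199, 0.0003]
tcp_rot: [-1.547, -0.32, 0.32]
wrist_force: [0.2, -0.2, -1.0]
width: 0.703
```

Emit:
{"method": "arm_command", "body": {"deltas": [[0, 0, 0, 0], [0, 0, 0, 0], [0, 0, 0, 0], [0, 0, 0, 0], [0, 0, 0, 0], [0, 0, 0, 0]], "fingers": 0.02, "newtons": 30}}

```text
time: 16.18
tool_pos: [0.5834, -0.2201, 0.0005]
tcp_rot: [-1.547, -0.321, 0.32]
wrist_force: [-0.4, 0.1, 1.8]
width: 0.391
```

```bash
python3 - <<'E'
from h import *
s=state(); c=cam("wrist"); crop(c,220,150,420,300,4,"w7c")
E
```

```text
t 16.175 pos [ 5.834e-01 -2.201e-01  5.000e-04] F [-0.39  0.14  1.79] w 0.391
[[ 9.177e-01  4.000e-04 -3.972e-01]
 [ 3.972e-01 -2.000e-04  9.177e-01]
 [ 3.000e-04 -1.000e+00 -4.000e-04]]
```

View pics/w7c.png

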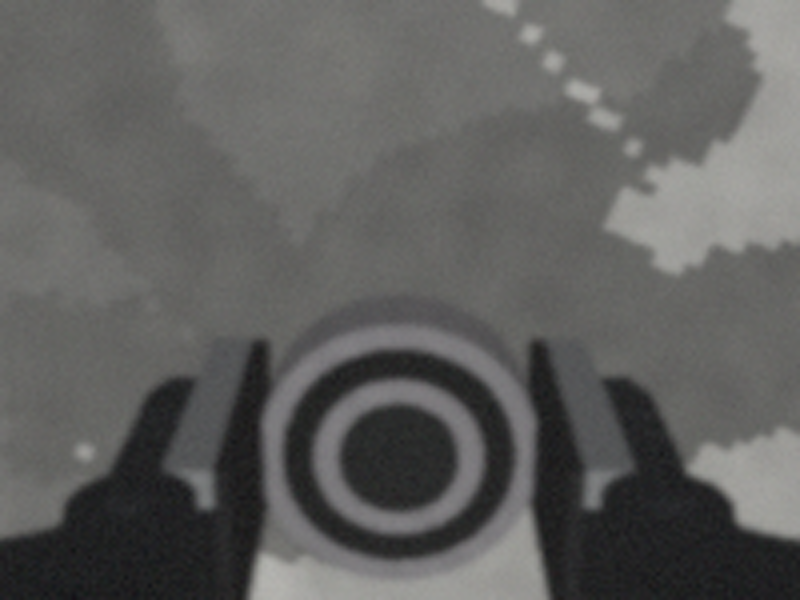

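Emit:
{"method": "arm_command", "body": {"deltas": [[0, -0.005, 0, 0], [0, -0.02, 0, 0], [0, -0.025, 0, 0], [0.01, -0.025, 0.02, 0], [0.02, -0.02, 0.04, 0], [0.02, 0, 0.05, 0], [0.02, 0, 0.05, 0], [0.02, 0, 0.05, 0], [0.02, 0, 0.04, 0], [0, 0, 0.01, 0], [0, 0, 0, 0], [0, 0, 0, 0]]}}

```text
time: 17.73
tool_pos: [0.581, 0.0612, 0.0956]
tcp_rot: [-1.548, -0.32, 0.32]
wrist_force: [0.5, -0.3, -0.7]
width: 0.393
```

```bash
python3 - <<'E'
from h import *
s=state(); to(case(0,-.055,.05)); c=cam("wrist"); cv2.imwrite("pics/w8.png",c["color"][:,:,::-1])
print(proj(c,[case(x,y,.045) for x,y in((-.05,-.022),(.05,-.022),(.05,.012),(-.05,.012))]).round(1))
E
```

```text
t 17.725 pos [0.581  0.0612 0.0956] F [ 0.48 -0.32 -0.72] w 0.393
[[ 9.181e-01  3.000e-04 -3.964e-01]
 [ 3.964e-01 -4.000e-04  9.181e-01]
 [ 1.000e-04 -1.000e+00 -5.000e-04]]
tool delta mm [ 1.14 45.63  0.76] turn -0.0022
[[243.7 172.4]
 [395.5 172.2]
 [399.2 118.6]
 [239.8 118.9]]
```

View pics/w8.png

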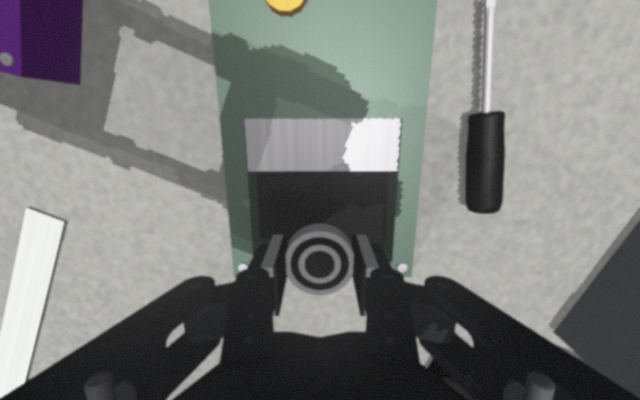

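Emit:
{"method": "arm_command", "body": {"deltas": [[0.002, 0.015, 0.001, -0.002], [0, 0.015, 0, 0], [0, 0.012, 0, 0], [0, 0.005, 0, 0], [0, 0, 0, 0]]}}

```text
time: 18.4
tool_pos: [0.5818, 0.064, 0.0475]
tcp_rot: [-1.547, -0.321, 0.323]
wrist_force: [0.3, -0.4, -1.0]
width: 0.389
```

Emit:
{"method": "arm_command", "body": {"deltas": [[0, 0.008, 0, 0], [0, 0.008, 0, 0], [0, 0.007, 0, 0], [0, 0.003, 0, 0], [0, 0, 0, 0], [0, 0, 0, 0]]}}

```text
time: 19.15
tool_pos: [0.5826, 0.0641, 0.0225]
tcp_rot: [-1.547, -0.322, 0.322]
wrist_force: [0.4, -0.9, 0.2]
width: 0.391
```

```bash
python3 - <<'E'
from h import *
s=state(); to(case(0,-.055,.0185)); c=cam("wrist"); cv2.imwrite("pics/w9.png",c["color"][:,:,::-1])
E
```

```text
t 19.15 pos [0.5826 0.0641 0.0225] F [ 0.4  -0.92  0.18] w 0.391
[[ 9.169e-01  4.000e-04 -3.991e-01]
 [ 3.991e-01  0.000e+00  9.169e-01]
 [ 4.000e-04 -1.000e+00 -1.000e-04]]
tool delta mm [-1.47  4.01 -1.26] turn 0.0007
```

View pics/w9.png

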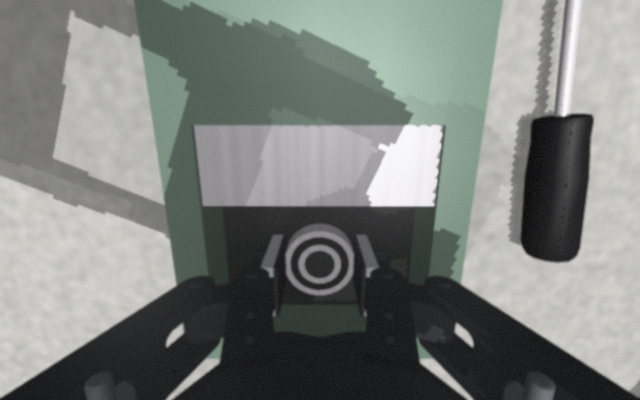

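The bearing is well inside the well and centred, so I'll lower it the last few millimetres slowly.

Emit:
{"method": "arm_command", "body": {"deltas": [[0, 0.0015, 0, 0], [0, 0.001, 0, 0], [0, 0.0005, 0, 0], [0, 0, 0, 0]]}}

```text
time: 19.7
tool_pos: [0.5823, 0.0641, 0.0192]
tcp_rot: [-1.547, -0.322, 0.322]
wrist_force: [-0.1, -0.4, -0.4]
width: 0.392
```

Emit:
{"method": "arm_command", "body": {"deltas": [[0, 0.0004, 0, 0], [0, 0.0003, 0, 0], [0, 0, 0, 0]]}}

```text
time: 20.08
tool_pos: [0.5823, 0.0641, 0.0186]
tcp_rot: [-1.547, -0.322, 0.322]
wrist_force: [0.2, -0.4, -0.6]
width: 0.388
```

Emit:
{"method": "arm_command", "body": {"deltas": [[0, 0.0004, 0, 0], [0, 0, 0, 0]]}}

```text
time: 20.32
tool_pos: [0.5823, 0.0641, 0.0185]
tcp_rot: [-1.547, -0.322, 0.322]
wrist_force: [-1.8, -0.3, 3.6]
width: 0.392
```

Emit:
{"method": "arm_command", "body": {"deltas": [[0, 0.0004, 0, 0], [0, 0, 0, 0]]}}

```text
time: 20.58
tool_pos: [0.5823, 0.0641, 0.0185]
tcp_rot: [-1.547, -0.322, 0.322]
wrist_force: [-3.0, -0.6, 5.4]
width: 0.39
```

Touchdown shows 5 N. I'll release with the fingers opened only to 46 mm, then rise.

Emit:
{"method": "arm_command", "body": {"deltas": [[0, -0.0005, 0, 0], [0, 0, 0, 0], [0, 0, 0, 0], [0, 0, 0, 0], [0, 0, 0, 0]], "fingers": 0.046}}

```text
time: 21.2
tool_pos: [0.5823, 0.0641, 0.0182]
tcp_rot: [-1.547, -0.322, 0.322]
wrist_force: [0.4, -0.2, 0.2]
width: 0.54
```

Emit:
{"method": "arm_command", "body": {"deltas": [[0, -0.003, 0, 0], [0, -0.01, 0, 0], [0, -0.02, 0, 0], [0, -0.025, 0, 0], [0, 0, 0, 0]]}}

```text
time: 21.82
tool_pos: [0.5853, 0.0643, 0.0803]
tcp_rot: [-1.548, -0.328, 0.316]
wrist_force: [0.3, -0.2, -0.3]
width: 0.538
```

```bash
python3 - <<'E'
from h import *
s=state(); c=cam("wrist"); cv2.imwrite("pics/w10.png",c["color"][:,:,::-1]); to(case(.001,-.004,.055))
E
```

```text
t 21.825 pos [0.5853 0.0643 0.0803] F [ 0.35 -0.23 -0.26] w 0.538
[[ 9.169e-01  7.200e-03 -3.991e-01]
 [ 3.991e-01  5.000e-04  9.169e-01]
 [ 6.800e-03 -1.000e+00 -2.400e-03]]
tool delta mm [-1.87 23.47 50.28] turn 0.0008
```

View pics/w10.png

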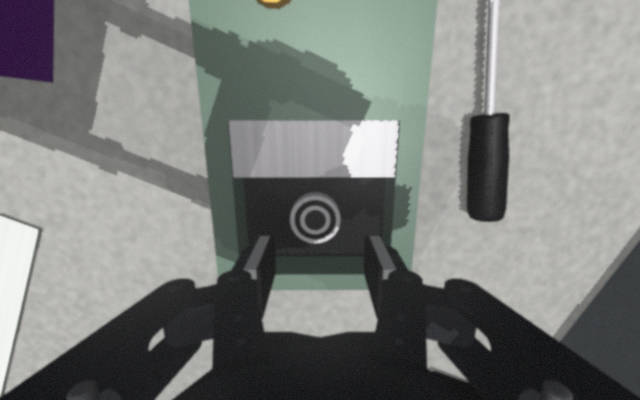

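The bearing lies flat on the well floor at (315,218), released. Next I'll shut the fingers and press on the exposed strip of shutter.

Emit:
{"method": "arm_command", "body": {"deltas": [[-0.001, 0, 0.02, 0], [-0.001, 0, 0.02, 0], [0, 0, 0.01, 0], [0, 0, 0, 0], [0, 0, 0, 0], [0, 0.015, 0, 0], [0, 0.01, 0, 0], [0, 0, 0, 0], [0, 0, 0, 0]], "fingers": 0, "newtons": 60}}

```text
time: 23.0
tool_pos: [0.5605, 0.1089, 0.051]
tcp_rot: [-1.547, -0.321, 0.322]
wrist_force: [0.7, 0.2, -0.5]
width: -0.0
```

```bash
python3 - <<'E'
from h import *
s=state(); to(case(0.001,-.0035,.0435)); print(incase(s["tool_pos"]))
E
```

```text
t 23.0 pos [0.5605 0.1089 0.051 ] F [ 0.71  0.21 -0.47] w -0.0
[[ 9.171e-01 -5.000e-04 -3.988e-01]
 [ 3.988e-01 -1.000e-04  9.171e-01]
 [-5.000e-04 -1.000e+00  1.000e-04]]
tool delta mm [1.93 7.46 0.31] turn 0.0004
[-0.00092792 -0.00381121  0.05096323]
```

Emit:
{"method": "arm_command", "body": {"deltas": [[0.001, 0.004, 0, 0], [0, 0.002, 0, 0], [0, 0.001, 0, 0], [0, 0.0005, 0, 0], [0, 0, 0, 0]]}}

```text
time: 23.62
tool_pos: [0.5614, 0.1095, 0.0438]
tcp_rot: [-1.547, -0.322, 0.322]
wrist_force: [0.3, -0.1, -0.3]
width: -0.003
```

Emit:
{"method": "arm_command", "body": {"deltas": [[0, 0.0004, 0, 0], [0, 0.0004, 0, 0], [0, 0, 0, 0]]}}

```text
time: 24.0
tool_pos: [0.5614, 0.1095, 0.043]
tcp_rot: [-1.547, -0.322, 0.322]
wrist_force: [0.8, -0.8, 0.1]
width: 0.002
```

Emit:
{"method": "arm_command", "body": {"deltas": [[0, 0.0004, 0, 0], [-0.0001, 0.0004, 0, 0], [-0.0001, 0.0004, 0, 0], [0, 0, 0, 0]]}}

```text
time: 24.5
tool_pos: [0.5615, 0.1095, 0.0424]
tcp_rot: [-1.547, -0.322, 0.322]
wrist_force: [-1.8, -0.6, 5.0]
width: -0.001
```

Emit:
{"method": "arm_command", "body": {"deltas": [[-0.0002, 0.0004, 0, 0], [-0.0002, 0.0004, 0, 0], [0, 0, 0, 0]]}}

```text
time: 24.88
tool_pos: [0.5616, 0.1095, 0.0423]
tcp_rot: [-1.547, -0.323, 0.321]
wrist_force: [-2.0, 0.4, 7.8]
width: -0.003
```

Emit:
{"method": "arm_command", "body": {"deltas": [[-0.0002, 0.0004, 0, 0], [-0.0002, 0.0004, 0, 0], [-0.0001, 0.0004, 0, 0], [0, 0, 0, 0]]}}

```text
time: 25.38
tool_pos: [0.5616, 0.1095, 0.042]
tcp_rot: [-1.546, -0.324, 0.32]
wrist_force: [-3.1, -0.7, 12.1]
width: -0.002
```

Emit:
{"method": "arm_command", "body": {"deltas": [[-0.0002, 0.0004, 0, 0], [0, 0.0002, 0, 0], [0, 0, 0, 0]]}}

```text
time: 25.75
tool_pos: [0.5616, 0.1095, 0.0418]
tcp_rot: [-1.546, -0.324, 0.32]
wrist_force: [-4.0, 0.1, 15.0]
width: -0.002
```

Emit:
{"method": "arm_command", "body": {"deltas": [[0, 0, -0.001, 0], [0, 0, -0.001, 0], [0, 0, -0.001, 0], [0, 0, -0.001, 0]]}}

```text
time: 26.25
tool_pos: [0.5628, 0.1067, 0.0418]
tcp_rot: [-1.545, -0.323, 0.32]
wrist_force: [-5.5, 4.0, 16.0]
width: -0.002
```

Emit:
{"method": "arm_command", "body": {"deltas": [[0, 0, -0.0015, 0], [0, 0, -0.002, 0], [0, 0, -0.002, 0]]}}

```text
time: 26.62
tool_pos: [0.565, 0.1016, 0.0418]
tcp_rot: [-1.545, -0.323, 0.32]
wrist_force: [-5.9, 3.8, 15.6]
width: -0.003
```

Emit:
{"method": "arm_command", "body": {"deltas": [[0, 0, -0.003, 0], [0, 0, -0.003, 0], [0, 0, -0.003, 0], [0, 0, -0.003, 0]]}}

```text
time: 27.12
tool_pos: [0.5698, 0.0906, 0.0418]
tcp_rot: [-1.545, -0.323, 0.32]
wrist_force: [-5.0, 3.4, 15.1]
width: -0.003
```

Emit:
{"method": "arm_command", "body": {"deltas": [[0, 0, -0.003, 0], [0, 0, -0.003, 0], [0, 0, -0.003, 0], [0, 0, -0.003, 0], [0, 0, -0.003, 0]]}}

```text
time: 27.75
tool_pos: [0.5758, 0.0768, 0.0418]
tcp_rot: [-1.545, -0.323, 0.32]
wrist_force: [-5.3, 3.1, 14.8]
width: 0.002
```

Emit:
{"method": "arm_command", "body": {"deltas": [[0, 0, -0.003, 0], [0, 0, -0.003, 0], [0, 0, -0.003, 0], [0, 0, -0.003, 0], [0, 0, -0.003, 0]]}}

```text
time: 28.38
tool_pos: [0.5818, 0.063, 0.0418]
tcp_rot: [-1.545, -0.323, 0.32]
wrist_force: [-4.6, 3.8, 14.8]
width: 0.003
```

```bash
python3 - <<'E'
from h import *
s=state(); to(case(0,-.072,.042)); print(incase(s["tool_pos"]))
E
```

```text
t 28.375 pos [0.5818 0.063  0.0418] F [-4.56  3.8  14.84] w 0.003
[[ 0.9171  0.0018 -0.3986]
 [ 0.3986  0.002   0.9171]
 [ 0.0024 -1.      0.0011]]
tool delta mm [ -0.34  -0.25 -17.58] turn 0.0003
[ 0.00033609 -0.05445968  0.04176606]
```

Emit:
{"method": "arm_command", "body": {"deltas": [[0, 0, -0.003, 0], [0, 0, -0.003, 0], [0, 0, -0.003, 0], [0, 0, -0.002, 0]]}}

```text
time: 28.88
tool_pos: [0.5862, 0.0529, 0.0418]
tcp_rot: [-1.545, -0.323, 0.32]
wrist_force: [-4.9, 3.4, 15.7]
width: 0.001
```

Emit:
{"method": "arm_command", "body": {"deltas": [[0, 0, -0.0015, 0], [0, 0, -0.001, 0], [0, 0, -0.001, 0], [0, 0, -0.001, 0]]}}

```text
time: 29.38
tool_pos: [0.588, 0.0488, 0.0418]
tcp_rot: [-1.545, -0.323, 0.32]
wrist_force: [-5.1, 3.8, 15.1]
width: 0.002
```

Emit:
{"method": "arm_command", "body": {"deltas": [[0, 0, -0.001, 0], [0, 0, -0.001, 0]]}}

```text
time: 29.62
tool_pos: [0.5888, 0.047, 0.0418]
tcp_rot: [-1.545, -0.323, 0.32]
wrist_force: [-5.0, 5.6, 14.4]
width: 0.001
```

```bash
python3 - <<'E'
from h import *
s=state(); to(case(0,-.072,.042)); print(incase(s["tool_pos"])); print((s["wrist_force"]@CY))
c=cam("wrist"); cv2.imwrite("pics/w11.png",c["color"][:,:,::-1])
E
```

```text
t 29.625 pos [0.5888 0.047  0.0418] F [-4.96  5.62 14.42] w 0.001
[[ 0.9171  0.0018 -0.3987]
 [ 0.3986  0.0019  0.9171]
 [ 0.0024 -1.      0.0011]]
tool delta mm [-0.36 -0.24 -0.08] turn 0.0003
[ 0.00036211 -0.07196325  0.04176327]
7.130947290132568
```

View pics/w11.png

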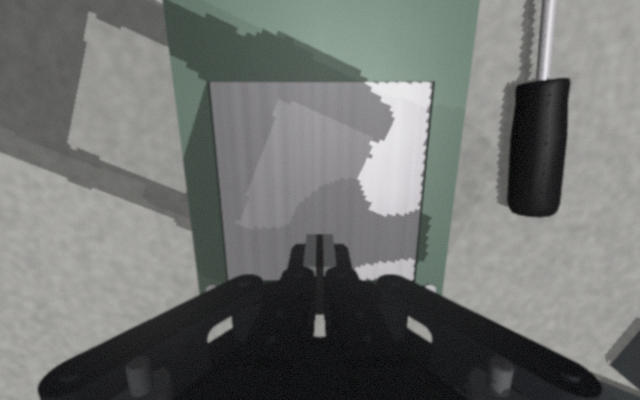

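Emit:
{"method": "arm_command", "body": {"deltas": [[0, 0, -0.0008, 0], [0, 0, -0.0008, 0]]}}

```text
time: 29.92
tool_pos: [0.5888, 0.0468, 0.0417]
tcp_rot: [-1.543, -0.322, 0.32]
wrist_force: [-6.1, 9.8, 15.7]
width: 0.001
```

Emit:
{"method": "arm_command", "body": {"deltas": [[0, 0, -0.0005, 0], [0, 0, 0, 0]]}}

```text
time: 30.18
tool_pos: [0.5888, 0.0468, 0.0416]
tcp_rot: [-1.542, -0.322, 0.32]
wrist_force: [-6.9, 9.7, 16.3]
width: 0.0
```

The tangential force rose to 11.5 N with no movement, so the shutter is at its shut stop. I'll ease off, lift and check.

Emit:
{"method": "arm_command", "body": {"deltas": [[0, -0.001, 0.0005, 0], [0, -0.002, 0, 0], [0, -0.01, 0, 0], [0, -0.04, 0, 0], [0, -0.05, 0, 0], [-0.02, -0.02, -0.05, 0], [-0.02, 0, -0.06, 0], [-0.02, 0, -0.06, 0], [-0.02, 0, -0.06, 0], [0, 0, -0.06, 0], [0, 0, 0, 0], [0, 0, 0, 0]]}}

```text
time: 31.68
tool_pos: [0.63, -0.2516, 0.1616]
tcp_rot: [-1.546, -0.32, 0.322]
wrist_force: [0.2, 0.7, -1.0]
width: -0.002
```

```bash
python3 - <<'E'
from h import *
state(); c=cam("top"); crop(c,160,100,310,220,5,"topcase12"); cv2.imwrite("pics/top12.png",c["color"][:,:,::-1])
s=cam("scene"); crop(s,350,180,470,280,6,"sc12")
E
```

```text
t 31.675 pos [ 0.63   -0.2516  0.1616] F [ 0.16  0.68 -1.01] w -0.002
[[ 9.174e-01 -1.200e-03 -3.980e-01]
 [ 3.980e-01  8.000e-04  9.174e-01]
 [-8.000e-04 -1.000e+00  1.200e-03]]
```

View pics/topcase12.png

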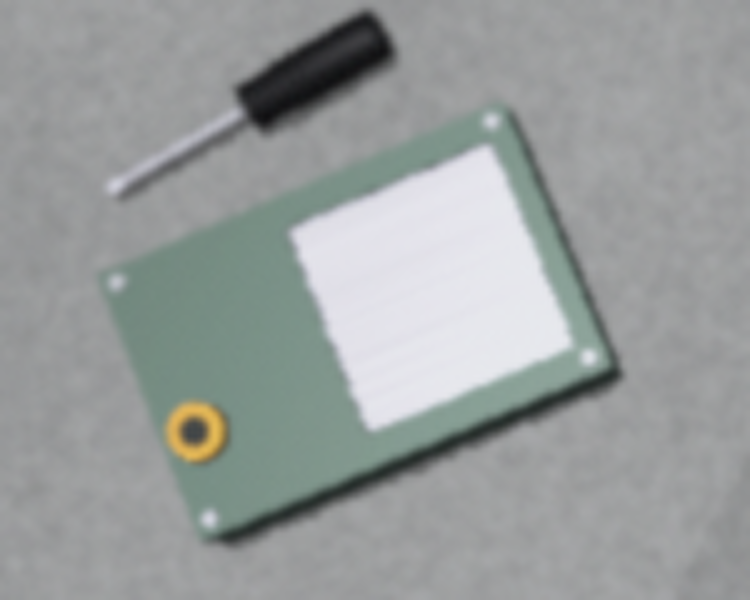

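View pics/top12.png

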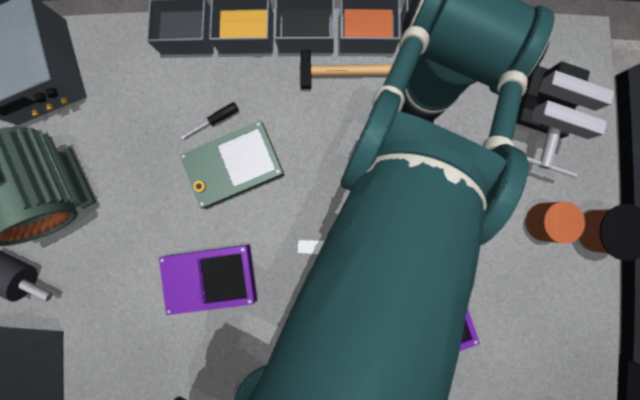

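View pics/sc12.png

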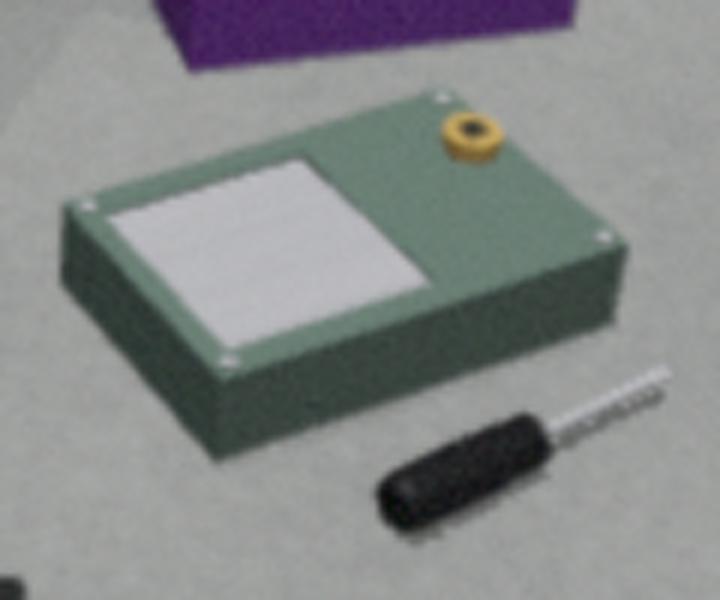

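The shutter fills the window right to its end, beyond where it began slightly ajar. The collar and screwdriver haven't moved and the arm is clear, so I'm handing in.

```bash
python3 - <<'E'
from workcell import job
print(job.finish_job())
E
```

```text
the job is handed in; nothing more can be done
None
```

I slid the shutter fully open, laid the small bearing flat on the floor of the well, slid the shutter fully shut over it, and handed the job in. That took about 32 s on the robot's clock; `finish_job` gave no verdict.

- **Opening:** I pressed with shut fingertips at about 14–17.5 N, with about 6.5 N of drag. The largest combined force I read was about 19.5 N. About 33 mm of shutter still showed afterwards, so it was fully open.
- **Placing:** The bearing touched the floor with about 5 N before I let go. The wrist picture then showed it lying flat and released near the middle of the well.
- **Shutting:** I pressed with about 15–16 N. At the stop the sideways force rose to about 11.5 N and the finger stopped moving, with a combined force of about 20 N. The top picture shows the shutter filling the window to its end.
- **Bystanders:** In the last pictures the collar and screwdriver had not moved. The arm blocked the top camera's view of the big bearing, end cap, can and most of the rule. I did not check those again, but no contact was felt near them.
- **Measurements that disagreed:** The first wrist sighting of the small bearing was about 3.5 mm off the top camera's. Closer looks settled it before the grasp.

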